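# Gauge a wooden block on the bench caliper

## Task

Gauge the square wooden block on the bench caliper: stand it upright on the plywood bed between the jaws, square to them and centred on the dark stop pad, and let go of it. Then slide the moving jaw by its knob until it nips the block against the stop, lightly but surely (a steady contact of about 6 N), without cocking the jaw or squeezing the wood. Let go, leaving the jaw closed on the upright block, and leave the other things as they stand.

Things in the scene. Friction and masses are not known exactly. Their poses are not given: they have to be found in the camera images.
- gauge: Bench caliper fixed to the table: plywood bed 150 (x) x 300 (y) x 12 mm, origin at the centre of its underside, z up, bed surface at z = 12 mm. A steel beam runs along y at x = +45 mm (22 mm wide, top at z = 26 mm). Both jaws reach from the beam to about x = -50 mm, tops at z = 37 mm. The fixed jaw's face is the plane y = -70 mm, looking to +y.
- stop_mount (a point): Point on the fixed jaw's face (gauge x = -12, y = -70, z = 25 mm; axes as the gauge's) where the dark steel stop pad sticks out to gauge +y: 40 mm wide in x, z from 14 to 36 mm. It stands proud of this face by 2 to 20 mm: a screw setting different each time and not measured. It cannot be pushed in. The block belongs against it.
- slider (a joint): Distance in m from the fixed jaw's face (not the stop pad) to the moving jaw's face. Starts open at 0.12 to 0.145 and decreases as the jaw closes (moving to the gauge's -y). Sliding friction about 2 N; stays where it is left.
- jaw (a joint): Cocking (yaw) of the moving jaw about the knob's vertical axis, rad, 0 = parallel to the fixed jaw; held by a spring of 10 N m/rad. The load of the block on its face turns it by up to 0.004 rad per N if the block is centred on the stop (bearing near its beam-side edge), more farther out; a knob moved on after contact meets about 6 N per mm. Beyond 0.05 rad (3 degrees) it is cocked.
- knob (a point): Dark steel knob by which the moving jaw is slid: an upright round post 16 mm in diameter, from 37 to 80 mm above the table, standing on the slider over the beam. This point is on its axis, 64 mm above the table and 20 mm behind the moving jaw's face (to the gauge's +y). Push it or pinch it from above.
- block_center (a point): The square block of plain wood, 36 x 36 mm and 64 mm tall, about 60 g, standing upright loose on the table among a round rod and a tube; this point is its centre, 32 mm above its underside, axes along its edges (z up). The soft wood must not feel more than 12 N from the jaw.
- rod_center (a point): Bystander: round wooden rod 36 mm in diameter, 64 mm tall, upright; the point is its centre. Leave alone.
- tube_center (a point): Bystander: cardboard tube 42 mm in diameter, 55 mm tall, upright; the point is its centre. Leave alone.
- jar_center (a point): Bystander: small paint jar with a lid, 48 mm in diameter, 65 mm tall; the point is its centre. Leave alone.
Mind the look-alikes: they are no part of the job. Leave any blue or green look-alike of the part that bears block_center alone.

How it is judged:
On the way, in this order (a step that is already met when the one before it is completed fails the run):
1. the block stands upright on the bed between the jaws, in front of the stop, and is let go (x of block_center in the frame of gauge between -0.032 and 0.008 m and z of block_center in the frame of gauge between 0.04 and 0.048 m and angle between block_center's own z axis and vertical below 0.07 rad and y of block_center in the frame of gauge between -0.055 and 0.06 m and contact force between the fingers and block below 0.1 N), for 0.2 s.
2. the jaw nips the block steadily with at least 3 N (x of block_center in the frame of gauge between -0.032 and 0.008 m and z of block_center in the frame of gauge between 0.04 and 0.048 m and angle between block_center's own z axis and vertical below 0.07 rad and contact force between the fingers and block below 0.1 N and contact force between slider and block above 3 N and linear speed of block below 0.01 m/s), for 0.3 s.
At the end, for the whole second after the job is handed in: The block stands upright (within 4 degrees) and square (within 4.5 degrees) on the bed, within 20 mm of the stop's centre line, against the stop, at rest and released; the moving jaw still touches it (more than 0.2 N) and is parallel within 0.03 rad (x of block_center in the frame of gauge between -0.032 and 0.008 m and z of block_center in the frame of gauge between 0.04 and 0.048 m and angle between block_center's own z axis and vertical below 0.07 rad and contact force between the fingers and block below 0.1 N and y of block_center in the frame of gauge between -0.055 and -0.027 m and (angle between the x axis of block_center and the x axis of gauge, either way round below 0.08 rad or angle between the y axis of block_center and the x axis of gauge, either way round below 0.08 rad) and contact force between slider and block above 0.2 N and value of joint jaw between -0.03 and 0.03 rad and linear speed of block below 0.01 m/s).
It fails at once if the jaw squeezes the block with more than 12 N (contact force between slider and block above 12 N).
It fails at once if the jaw is cocked by more than 0.05 rad (value of joint jaw above 0.05 rad or value of joint jaw below -0.05 rad).
It fails at once if a bystander is moved more than 25 mm (distance of any of rod_center, tube_center, jar_center from where it was at the start of the episode above 0.025 m).
It also fails if it takes over 67 s, if anything falls off the work surface, if the arm or the gripper's body presses on something with over 40 N, if the wrist force passes 120 N, or if a joint passes its speed limit or range.

## Robot

A 7-joint arm with a two-finger parallel gripper is mounted at the origin on the work surface. World frame = base frame: x ahead of the robot, y to its left, z up, the work surface at z = 0. Lengths are in m, angles in rad, forces in N, time in s.
With the tool pointing down it reaches from about 0.425 to 0.875 m from the base axis. Payload 9.9 kg.
Tool frame: the origin (TCP) lies between the finger pads; the fingertips stand 19 mm ahead of it and the grasp point (between the pads) is the TCP (r.tcp_to_tips is the distance from the TCP to the fingertips, in m); y points along the fingers, x is the direction in which the jaws open and shut, and the axes are right-handed (so a half turn about y gives the same grasp; the last joint's range is limited). The gripper opens to 85 mm and grips with 20 to 120 N. Pads are 22 mm wide; open, the fingers measure 114 mm over their backs; the gripper's body (76 mm by 85 mm) begins 54 mm behind the grasp point. The pads swing forward as they close: fully open they stand 13 mm farther back than shut.
Start: joints at [-1.249, 0.576, 0.025, 1.437, -0.015, 1.129, -0.057], TCP at [0.266, 0.62, 0.25] pointing down, gripper open.
Joint ranges: [-2.76, 2.76], [-0.34, 2.15], [-1.52, 1.57], [0.19, 2.46], [-1.09, 4.23], [0.17, 1.99], [-2.82, 2.82]. Speed limits (rad/s): [2.22, 2.22, 3.01, 3.01, 3.14, 3.14, 3.14].

## Interface

Orientations are given as a unit quaternion [x, y, z, w].
In Python, from rig import get_obs, cams, workorder, r gives the robot as it stands. The module is installed in compiled form; this text tells all that it offers.
- The arm moves only by the tool drive_tool, never from a script. Its argument "deltas" is a list of rows, each a list of 3 entries, a list of its own where there are three numbers: the turn, a rotation vector about the tool's x, y, z in rad, then the shift along the tool's x, y, z in cm, then the opening, from 0 (shut) to 1 (fully open). A call has 1 to 5 rows; each row is the pose to reach, as a shift and turn from the pose commanded when the call began, along the tool's axes at that moment; what a row does not reach only later rows make up. A row lasts 1/8 s, in which the tool goes at most 62.5 mm and 10.7 degrees, less where a joint would pass 70% of its speed; a pose out of reach is approached as far as the arm can. A call with a gripper value outside its range is refused whole. The fingers move at their own pace and stop on an object; the grip force is fixed at half the most. Time passes only in rows, so rows that repeat a pose let the fingers close. It gives the time, the measured TCP pose, the force and the opening at its end, in the units of the state.
- get_obs(): the state, without advancing time (a new reading comes with each control period).
- cams.get_image(name): name is "side" or "top"; returns the picture (400x640x3 uint8, red, green, blue); there is no depth.
- cams.camera_model(name): a dict with "fov_y" (degrees; the focal length in pixels is half the picture's height over the tangent of half this angle, whatever the lens; pixels are square), "cx", "cy" (the principal point, pixels), "eye" and "rotation" of the camera in the world. Camera axes: x right, y down, z forward; pixel columns grow to the right and rows downward; lengths in m; the calibration is good to about 2 mm. A picture is of the moment at which its call begins. camera_model takes no time and is no camera call.
- workorder.sign_off(): hands the job in, once; it reports no verdict.
The state is a dict: "time": time; "qpos": joint angles; "joint_velocities": joint speeds; "joint_efforts": joint torques, N m; "ee_pos": TCP position; "ee_rot": TCP orientation; "contact_force": force on the tool from outside, world axes, zero at the start; "torque": the same for the moment, N m; "finger_gap": finger opening in m.
Only numpy, scipy, OpenCV 4.12 (cv2) and the standard library are available. Lean on these libraries where they do the work, as an engineer would, in place of code of your own. Each camera call takes 0.05 s, during which the arm holds its last target.

## Working session

There is one attempt and no reset: what is moved stays moved. The work goes in short steps, Python scripts to look and compute and a tool call to move; the robot and the scene stay as the last step left them, time stands still between calls to the robot, and variables do not carry over. Pictures are saved under pics/ and viewed, and the job is handed in when it is done.

Besides the shell and the picture viewer there is one more tool, called after ">>>" as a command line: name --argument value ..., lists and objects as JSON in quotes. drive_tool: Moves the arm, as the interface text tells. Its arguments: {"type":"object","properties":{"deltas":{"type":"array"}},"required":["deltas"]}

```bash
mkdir -p pics
python3 - <<'E'
from rig import get_obs,cams,workorder,r
import cv2
o=get_obs()
for k in o: print(k,o[k])
for n in ("side","top"):
    im=cams.get_image(n); cv2.imwrite(f"pics/{n}0.png",im[:,:,::-1]); print(n,cams.camera_model(n))
E
```

```text
time 0.0
qpos [-1.24879718  0.57651501  0.02484703  1.4378852  -0.0150097   1.128993
 -0.0564848 ]
joint_velocities [ 2.47199235e-03 -4.91640431e-05  1.67662852e-03  1.16924130e-03
  8.15796169e-05  6.56398732e-05 -2.71684789e-04]
joint_efforts [ 2.41635780e-05 -7.65767670e+01  2.25035258e+00 -2.85956311e+01
  1.52429589e-02  1.31556144e-02  1.60168395e-05]
ee_pos [0.2662885  0.61981031 0.24946224]
ee_rot [ 0.59082633  0.38853894 -0.38946233 -0.59015323]
contact_force [-0.17935234 -0.04245239  0.43108791]
torque [ 0.00628212 -0.0422767  -0.0279896 ]
finger_gap 0.08514878691144782
side {'fov_y': 56.498937906558986, 'cx': 318.2311814155663, 'cy': 190.6602237323266, 'eye': array([0.23010675, 0.4534498 , 0.65749768]), 'rotation': array([-0.23759628,  0.8842052 , -0.39107926,  0.09373471])}
top {'fov_y': 57.79414159786037, 'cx': 311.4699056713842, 'cy': 199.86080044994657, 'eye': array([ 0.4888346 , -0.10207939,  0.86980892]), 'rotation': array([ 0.70907316, -0.70423498,  0.03515697, -0.00568709])}
```

View pics/side0.png

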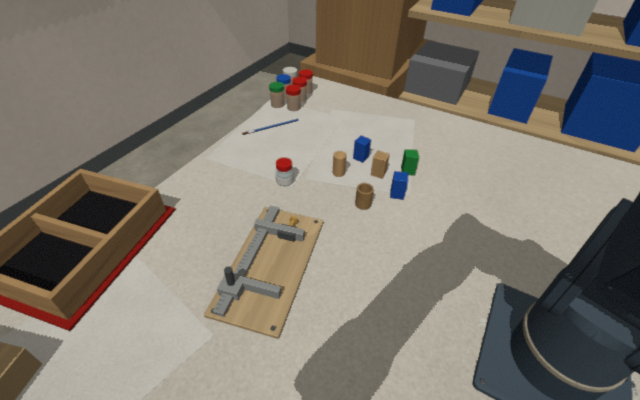

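View pics/top0.png

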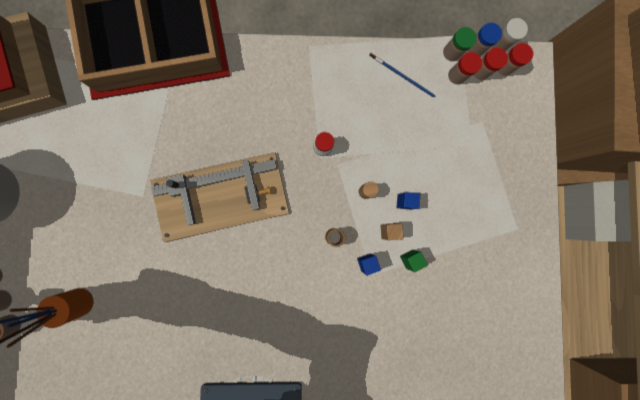

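```bash
cat > h.py <<'E'
import numpy as np,cv2
from scipy.spatial.transform import Rotation as R
from rig import get_obs,cams,workorder,r
def ray(n,uv):
    m=cams.camera_model(n); f=200/np.tan(np.radians(m['fov_y'])/2)
    uv=np.atleast_2d(np.array(uv,float))
    d=np.c_[(uv[:,0]-m['cx'])/f,(uv[:,1]-m['cy'])/f,np.ones(len(uv))]
    return np.array(m['eye']),R.from_quat(m['rotation']).apply(d)
def onz(n,uv,z):
    e,d=ray(n,uv); return e+d*((z-e[2])/d[:,2])[:,None]
def proj(n,P):
    m=cams.camera_model(n); f=200/np.tan(np.radians(m['fov_y'])/2)
    c=R.from_quat(m['rotation']).inv().apply(np.atleast_2d(P)-np.array(m['eye']))
    return np.c_[c[:,0]/c[:,2]*f+m['cx'],c[:,1]/c[:,2]*f+m['cy']]
def snap(n,fn,box=None,s=1):
    im=cams.get_image(n)[:,:,::-1].copy(); cv2.imwrite(f'pics/{fn}_raw.png',im)
    if box: 
        x0,y0,x1,y1=box; c=cv2.resize(im[y0:y1,x0:x1],None,fx=s,fy=s,interpolation=cv2.INTER_CUBIC); cv2.imwrite(f'pics/{fn}.png',c)
    return im
E
python3 - <<'E'
from h import *
for n,b,s in (("top",(140,130,300,250),5),("side",(190,190,340,340),4),("top",(300,120,440,280),3.7),("side",(260,120,430,220),4.5)):
    im=cv2.imread(f'pics/{n}0.png'); x0,y0,x1,y1=b
    cv2.imwrite(f'pics/crop_{n}_{x0}.png',cv2.resize(im[y0:y1,x0:x1],None,fx=s,fy=s,interpolation=cv2.INTER_CUBIC))
print(onz('top',[(393,231),(220,196)],0.03), onz('side',[(380,163)],0.03))
E
```

```text
[[ 0.46628949 -0.32784836  0.03      ]
 [ 0.54475657  0.07368962  0.03      ]] [[ 0.4665761  -0.32989972  0.03      ]]
```

View pics/crop_top_140.png

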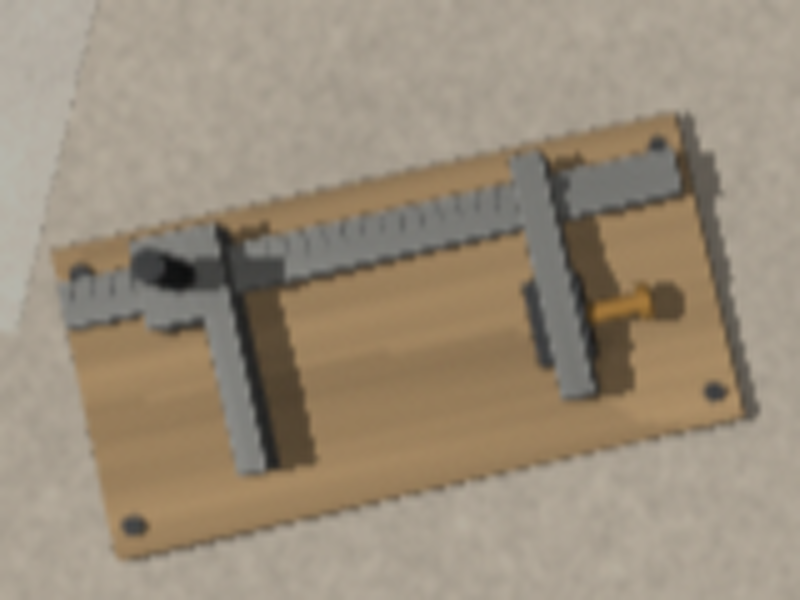

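View pics/crop_side_190.png

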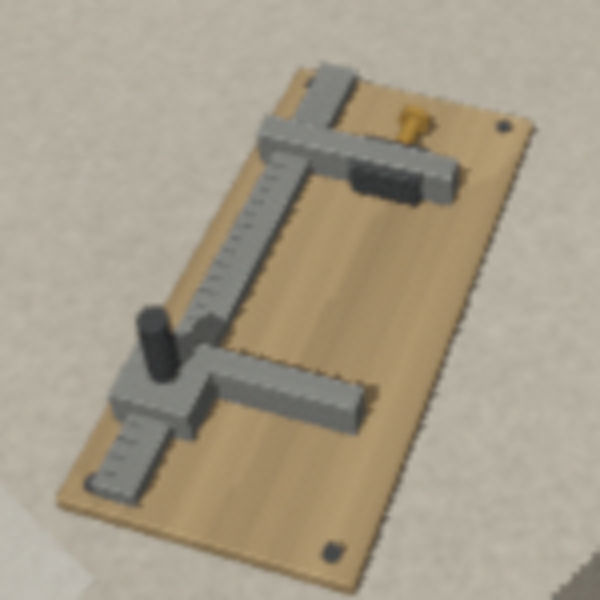

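View pics/crop_top_300.png

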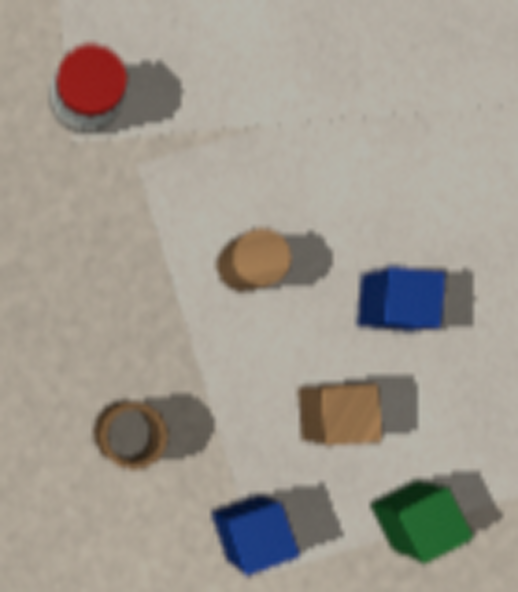

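View pics/crop_side_260.png

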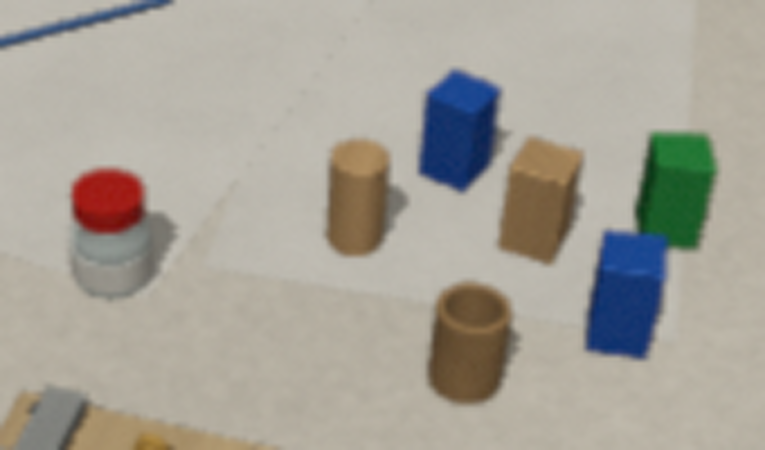

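Run:
```python
from h import *
def cnt(m): 
    c,_=cv2.findContours(m,cv2.RETR_EXTERNAL,cv2.CHAIN_APPROX_NONE); return max(c,key=cv2.contourArea)[:,0].astype(float)
for n,b in (("top",(140,140,300,250)),("side",(195,195,335,340))):
    im=cv2.imread(f'pics/{n}0.png'); hsv=cv2.cvtColor(im,cv2.COLOR_BGR2HSV)
    m=((hsv[...,1]>85)&(hsv[...,2]>50)).astype(np.uint8)*255
    x0,y0,x1,y1=b; k=np.zeros_like(m);k[y0:y1,x0:x1]=m[y0:y1,x0:x1]
    k=cv2.morphologyEx(k,cv2.MORPH_CLOSE,np.ones((9,9)))
    c=cnt(k); W=onz(n,c,0.012)[:,:2]
    rc=cv2.minAreaRect((W*1000).astype(np.float32)); print(n,rc, cv2.boxPoints(rc).round(1).tolist())
for n,b in (("top",(375,215,410,245)),("side",(368,148,392,180))):
    im=cv2.imread(f'pics/{n}0.png'); x0,y0,x1,y1=b
    hsv=cv2.cvtColor(im,cv2.COLOR_BGR2HSV)
    print(n); 
    print(hsv[(y0+y1)//2,x0:x1,2],hsv[(y0+y1)//2,x0:x1,1])
    m=((hsv[...,1]>70)).astype(np.uint8)
    v=hsv[...,2]; 
    k=np.zeros_like(m);k[y0:y1,x0:x1]=m[y0:y1,x0:x1]
    vals=v[k>0]; t,_=cv2.threshold(vals,0,255,cv2.THRESH_OTSU); print('otsu',t,len(vals))
    top=((k>0)&(v>t)).astype(np.uint8)
    c=cnt(top); W=onz(n,c,0.064)[:,:2]; 
    rc=cv2.minAreaRect((W*1000).astype(np.float32)); print(rc)
    c=cnt(k); W=onz(n,c,0.064)[:,:2]; print(cv2.approxPolyDP(c.astype(np.float32)[:,None],2,True)[:,0].tolist())
```

```text
top ((544.9528198242188, 78.18939208984375), (146.72116088867188, 297.4561767578125), 13.397481918334961) [[439.1000061035156, 205.89999389648438], [508.0, -83.5], [650.7999877929688, -49.5], [581.9000244140625, 239.89999389648438]]
side ((542.1624755859375, 83.3578109741211), (147.77584838867188, 298.74945068359375), 13.364872932434082) [[435.70001220703125, 211.60000610351562], [504.79998779296875, -79.0999984741211], [648.5999755859375, -44.900001525878906], [579.5, 245.8000030517578]]
top
[180 180 181 178 177 162 102  90  90  91  91 102 145 146 143 141 140 139
 143 146 143 141 141 142 145 143 142 133 110 106 106 106 106 104 106] [ 24  24  25  24  26  28  85 122 125 129 126 125 123 122 121 121 122 123
 121 122 121 123 121 124 121 121 120 102  35  24  24  22  19  22  24]
otsu 119.0 335
((466.1340026855469, -322.12689208984375), (33.50960922241211, 34.054222106933594), 0.20325446128845215)
[[381.0, 225.0], [382.0, 238.0], [402.0, 238.0], [401.0, 224.0]]
side
[189 189 188 175 139 125 122 120 121 121 122 121 118 118 119 117 115 101
  90  97 120 153 188 191] [ 18  19  19  26  73 118 121 123 120 118 121 124 128 123 124 124 122 124
 122  79  34  20  18  17]
otsu 136.0 371
((463.79736328125, -317.5052490234375), (34.53562927246094, 37.752410888671875), 4.06857967376709)
[[377.0, 151.0], [373.0, 157.0], [371.0, 174.0], [382.0, 177.0], [388.0, 154.0]]
```

```bash
cat >> h.py <<'E'
G=dict(c=np.array([.5440,.0790,0]),yaw=np.radians(13.4))
def g2w(p): return R.from_euler('z',G['yaw']).apply(np.atleast_2d(p))+G['c']
def w2g(p): return R.from_euler('z',-G['yaw']).apply(np.atleast_2d(p)-G['c'])
E
python3 - <<'E'
from h import *
o=get_obs(); print(R.from_quat(o['ee_rot']).as_matrix().round(3), r.tcp_to_tips)
P=[(-75,-150,12),(75,-150,12),(75,150,12),(-75,150,12)]
J=[(-50,-70,37),(56,-70,37)]
S=[(-32,-70,36),(8,-70,36)]
# jaw face edges clicked
T=lambda x,y:(x/5+140,y/5+130)
Sd=lambda x,y:(x/4+190,y/4+190)
for n,b,s,off in (("top",(140,130,300,250),5,0),("side",(190,190,340,340),4,0)):
    im=cv2.imread(f'pics/crop_{n}_{b[0]}.png')
    for Q,col in ((P,(0,0,255)),(J,(255,0,0)),(S,(0,255,0))):
        for u,v in (proj(n,g2w(np.array(Q)/1000))+.5-[b[0],b[1]])*s: cv2.circle(im,(int(u),int(v)),4,col,-1)
    cv2.imwrite(f'pics/ov_{n}.png',im)
f=lambda n,u,z:(w2g(onz(n,u,z))*1000).round(1).tolist()
print('knob top',f('top',T(150,260),.08),f('side',Sd(151,314),.08))
print('pad top front corners',f('top',[T(525,283),T(545,367)],.036))
print('fixed jaw face top edge',f('top',[T(512,155),T(562,398)],.037))
print('moving face',f('top',[T(217,228),T(268,468)],.037))
E
```

```text
[[ 0.395 -0.001 -0.919]
 [ 0.919 -0.001  0.395]
 [-0.001 -1.    -0.   ]] 0.019
knob top [[47.3, 82.9, 80.0]] [[46.3, 85.7, 80.0]]
pad top front corners [[7.3, -66.4, 36.0], [-32.5, -67.0, 36.0]]
fixed jaw face top edge [[66.2, -73.5, 37.0], [-48.1, -71.5, 37.0]]
moving face [[62.7, 64.0, 37.0], [-49.3, 64.4, 37.0]]
```

View pics/ov_top.png

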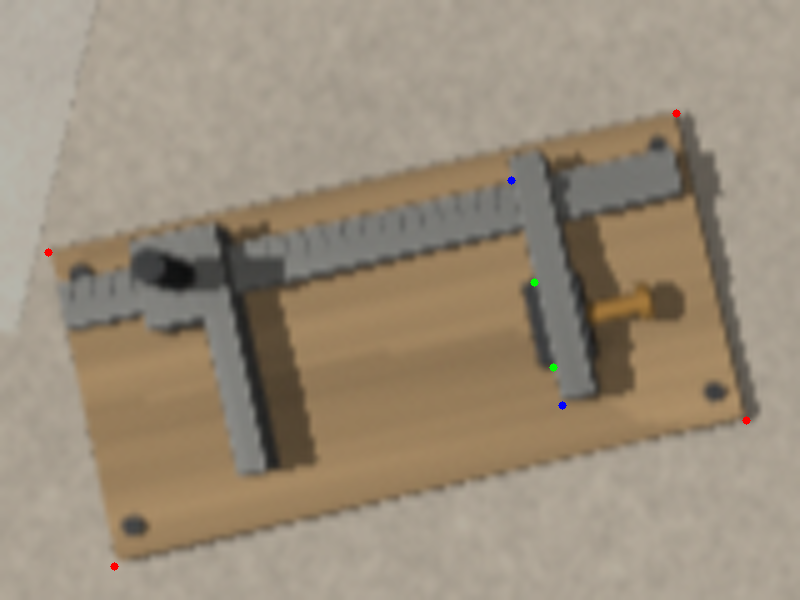

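View pics/ov_side.png

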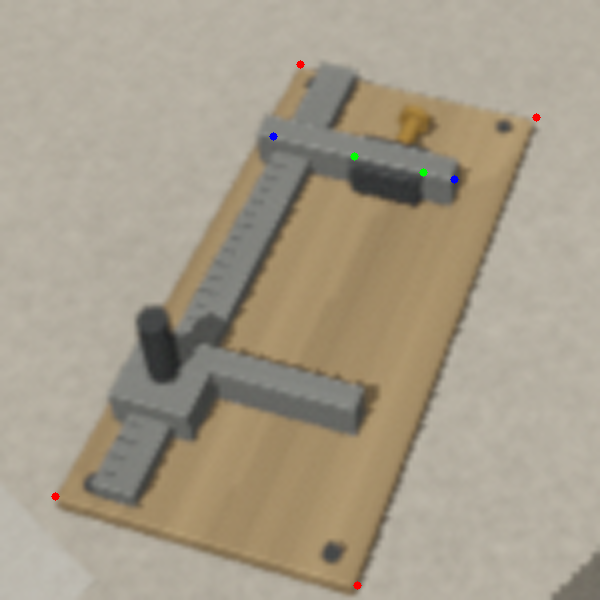

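```bash
cat >> h.py <<'E'
def go(p,yaw):
    """delta (turn, shift cm) from the measured pose to a tool-down pose with tool x at yaw deg"""
    o=get_obs(); M=R.from_quat(o['ee_rot']); y=np.radians(yaw)
    X=np.array([np.cos(y),np.sin(y),0]);Y=np.array([0,0,-1.]);T=R.from_matrix(np.c_[X,Y,np.cross(X,Y)])
    print('t',round(o['time'],2),'pos',np.round(o['ee_pos'],4),'F',np.round(o['contact_force'],2),'gap',round(o['finger_gap'],4),'q7',round(o['qpos'][6],2))
    print('turn',(M.inv()*T).as_rotvec().round(3).tolist(),'shift',(M.inv().apply(np.array(p)-o['ee_pos'])*100).round(2).tolist())
E
python3 - <<'E'
from h import *
c=np.array([(322,446),(382,441),(378,382),(322,388)])/3.7+[300,120]-.5
W=onz('top',c,.064)[:,:2]; print(W.mean(0)); e=np.diff(np.vstack([W,W[:1]]),axis=0); print(e.round(4),np.degrees(np.arctan2(e[:,1],e[:,0])))
s=np.array([(512,163),(549,133),(582,152),(547,181)])/4.5+[260,120]-.5
s=np.array([(508,162),(537,138),(582,152),(556,181)])/4.5+[260,120]-.5
W=onz('side',s,.064)[:,:2]; print(W.mean(0)); e=np.diff(np.vstack([W,W[:1]]),axis=0); print(e.round(4),np.degrees(np.arctan2(e[:,1],e[:,0])))
go((.55,.25,.25),66.7)
E
```

```text
[ 0.46621383 -0.32180671]
[[ 0.0031 -0.0367]
 [ 0.0356  0.0021]
 [-0.0038  0.0343]
 [-0.035   0.0002]] [-85.11088406   3.4252206   96.33634964 179.63253381]
[ 0.4658299 -0.3217996]
[[-0.0054 -0.0308]
 [-0.0284 -0.0009]
 [ 0.0026  0.0341]
 [ 0.0312 -0.0023]] [ -99.99731323 -178.16129675   85.66838716   -4.28354151]
t 0.1 pos [0.2663 0.6198 0.2495] F [-0.01  0.2   0.03] gap 0.0854 q7 -0.06
turn [0.0, 0.001, -0.001] shift [-22.78, -0.01, -40.67]
```

>>> drive_tool --deltas '[[[0,0,0],[-22.8,0,-40.7],1],[[0,0,0],[-22.8,0,-40.7],1],[[0,0,0],[-22.8,0,-40.7],1],[[0,0,0],[-22.8,0,-40.7],1],[[0,0,0],[-22.8,0,-40.7],1]]'

```text
time: 0.72
ee_pos: [0.4575, 0.3704, 0.2501]
ee_rot: [0.591, 0.389, -0.389, -0.59]
contact_force: [1.6, 0.6, 0.3]
finger_gap: 0.0856
```

>>> drive_tool --deltas '[[[0,0,0],[-12,0,-20],1],[[0,0,0],[-12,0,-20],1],[[0,0,0],[-12,0,-20],1]]'

```text
time: 1.1
ee_pos: [0.5671, 0.2184, 0.2501]
ee_rot: [-0.59, -0.389, 0.389, 0.591]
contact_force: [1.1, 0.7, 0.5]
finger_gap: 0.0854
```

Run:
```python
from h import *
go((.466,-.3215,.15),92)
```

```text
t 1.1 pos [0.5671 0.2184 0.2501] F [1.1  0.66 0.48] gap 0.0854 q7 0.76
turn [-0.0, -0.44, -0.0] shift [-53.6, 10.01, -12.01]
```

>>> drive_tool --deltas '[[[0,-0.1,0],[-53.6,0,-12],1],[[0,-0.2,0],[-53.6,0,-12],1],[[0,-0.3,0],[-53.6,0,-12],1],[[0,-0.44,0],[-53.6,0,-12],1],[[0,-0.44,0],[-53.6,0,-12],1]]'

```text
time: 1.72
ee_pos: [0.5079, -0.089, 0.2502]
ee_rot: [0.491, 0.509, -0.509, -0.491]
contact_force: [1.8, -1.0, 0.1]
finger_gap: 0.0853
```

Run:
```python
from h import *
go((.466,-.3215,.15),92)
```

```text
t 1.73 pos [ 0.5079 -0.089   0.2502] F [ 1.81 -1.05  0.05] gap 0.0853 q7 1.7
turn [-0.0, 0.001, 0.0] shift [-23.09, 10.02, 5.03]
```

>>> drive_tool --deltas '[[[0,0,0],[-23.1,0,5.0],1],[[0,0,0],[-23.1,0,5.0],1],[[0,0,0],[-23.1,0,5.0],1],[[0,0,0],[-23.1,5,5.0],1],[[0,0,0],[-23.1,9,5.0],1]]'

```text
time: 2.35
ee_pos: [0.465, -0.3238, 0.1594]
ee_rot: [-0.494, -0.507, 0.508, 0.492]
contact_force: [0.3, 1.1, -0.3]
finger_gap: 0.0854
```

Run:
```python
from h import *
go((.466,-.3215,.052),92)
snap('side','s1',(330,90,490,210),4.5)
snap('top','t1',(340,180,460,290),4.5)
```

```text
t 2.35 pos [ 0.465  -0.3238  0.1594] F [ 0.33  1.06 -0.29] gap 0.0854 q7 2.17
turn [0.0, -0.006, -0.002] shift [0.25, 10.74, -0.1]
```

View pics/s1.png

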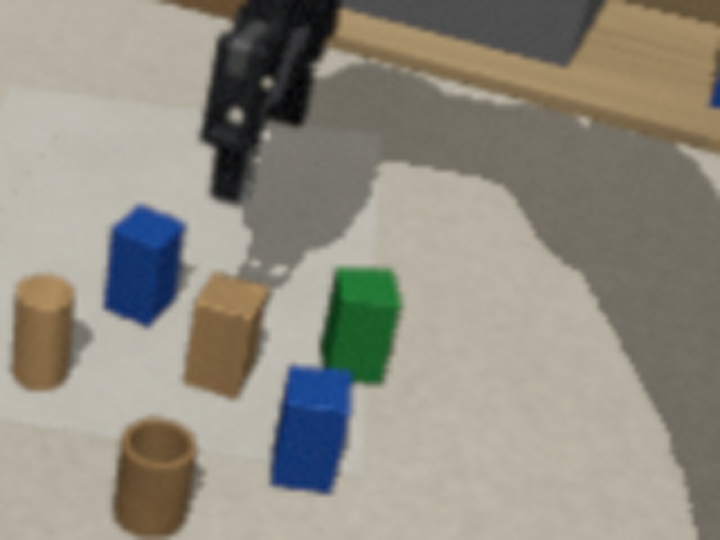

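View pics/t1.png

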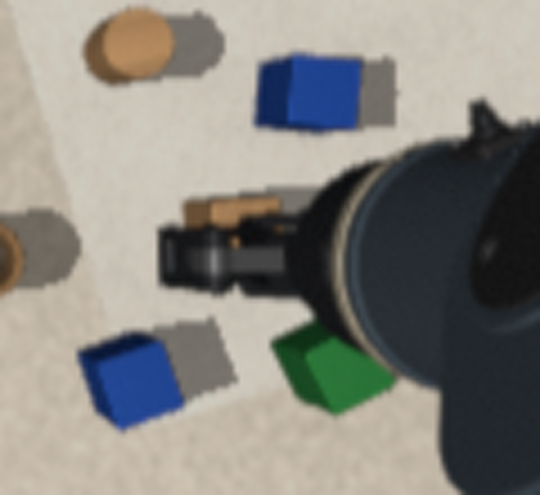

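The picture shows the gripper over the plain block (side crop about (225,330)), with the fingers clear of the neighbours. I'll descend.

>>> drive_tool --deltas '[[[0,0,0],[0.2,5,-0.1],1],[[0,0,0],[0.2,7.5,-0.1],1],[[0,0,0],[0.2,9.8,-0.1],1],[[0,0,0],[0.2,9.8,-0.1],1]]'

```text
time: 2.95
ee_pos: [0.4678, -0.3164, 0.0624]
ee_rot: [0.49, 0.509, -0.509, -0.492]
contact_force: [0.2, 0.1, 0.5]
finger_gap: 0.0851
```

Run:
```python
from h import *
go((.466,-.3215,.052),92)
snap('side','s2',(330,90,490,210),4.5)
```

```text
t 2.95 pos [ 0.4678 -0.3164  0.0624] F [0.21 0.06 0.5 ] gap 0.0851 q7 2.17
turn [-0.001, 0.001, 0.001] shift [-0.5, 1.04, 0.2]
```

View pics/s2.png

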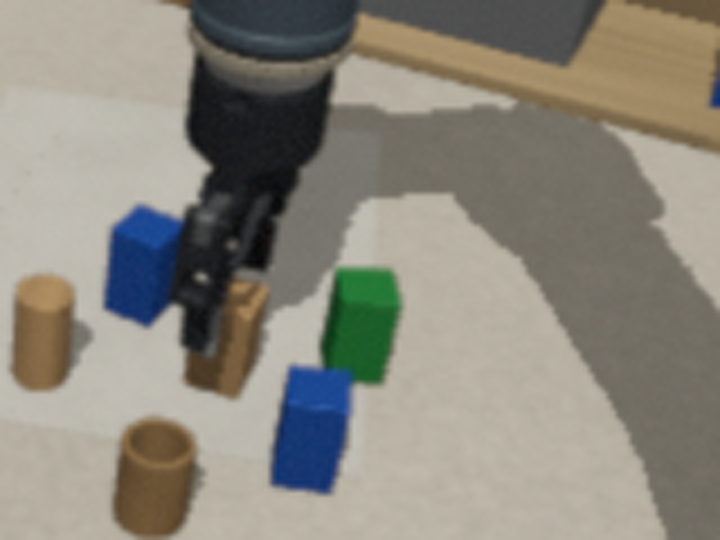

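The fingers straddle the block, offset about 5 mm. I'll correct that, lower a further 1 cm and close.

>>> drive_tool --deltas '[[[0,0,0],[-0.5,0.9,0.1],1],[[0,0,0],[-0.5,0.9,0.1],1],[[0,0,0],[-0.5,0.9,0.1],0.3],[[0,0,0],[-0.5,0.9,0.1],0.3],[[0,0,0],[-0.5,0.9,0.1],0.3]]'

```text
time: 3.62
ee_pos: [0.4669, -0.3226, 0.0537]
ee_rot: [0.492, 0.509, -0.508, -0.491]
contact_force: [0.3, 0.6, 2.5]
finger_gap: 0.0353
```

>>> drive_tool --deltas '[[[0,0,0],[0,0,0],0.2],[[0,0,0],[0,0,0],0.2],[[0,0,0],[0,0,0],0.2],[[0,0,0],[0,0,0],0.2]]'

```text
time: 4.12
ee_pos: [0.4669, -0.3226, 0.0537]
ee_rot: [0.492, 0.509, -0.508, -0.491]
contact_force: [-0.6, 0.9, 5.6]
finger_gap: 0.0352
```

Run:
```python
from h import *
go((.466,-.3215,.20),92)
```

```text
t 4.12 pos [ 0.4669 -0.3226  0.0537] F [-0.58  0.94  5.59] gap 0.0352 q7 2.18
turn [0.0, -0.001, -0.0] shift [0.11, -14.63, 0.08]
```

>>> drive_tool --deltas '[[[0,0,0],[0,-3,0],0.2],[[0,0,0],[0,-8,0],0.2],[[0,0,0],[0,-12.5,0],0.2],[[0,0,0],[0,-12.5,0],0.2]]'

```text
time: 4.62
ee_pos: [0.4682, -0.3236, 0.1816]
ee_rot: [0.494, 0.509, -0.508, -0.489]
contact_force: [0.2, -0.8, -1.0]
finger_gap: 0.035
```

```bash
sed -i 's/c=np.array(\[.5440,.0790,0\])/c=np.array([.5445,.0790,0])/' h.py
python3 - <<'E'
from h import *
w=g2w([(-.012,-.025,.066)])[0]; print(w); w[2]=.18
go(w,13.4)
E
```

```text
[0.53862039 0.05189963 0.066     ]
t 4.62 pos [ 0.4682 -0.3236  0.1816] F [ 0.24 -0.82 -0.98] gap 0.035 q7 2.17
turn [0.007, 1.371, 0.001] shift [37.29, 0.08, -8.32]
```

>>> drive_tool --deltas '[[[0,0.17,0],[5,0,-1.1],0.2],[[0,0.34,0],[10,0,-2.2],0.2],[[0,0.51,0],[15,0,-3.3],0.2],[[0,0.68,0],[20,0,-4.4],0.2],[[0,0.85,0],[25,0,-5.6],0.2]]'

```text
time: 5.25
ee_pos: [0.5136, -0.0692, 0.1772]
ee_rot: [-0.658, -0.258, 0.259, 0.658]
contact_force: [1.5, 0.0, 0.2]
finger_gap: 0.0352
```

Run:
```python
from h import *
w=g2w([(-.012,-.025,.18)])[0]
go(w,13.4)
```

```text
t 5.25 pos [ 0.5136 -0.0692  0.1772] F [1.49 0.03 0.22] gap 0.0352 q7 0.99
turn [-0.001, 0.515, -0.002] shift [10.08, -0.29, 7.16]
```

>>> drive_tool --deltas '[[[0,0.17,0],[3.6,-0.3,2.4],0.2],[[0,0.34,0],[7,-0.3,5],0.2],[[0,0.515,0],[10.1,-0.3,7.2],0.2],[[0,0.515,0],[10.1,-0.3,7.2],0.2],[[0,0.515,0],[10.1,-0.3,7.2],0.2]]'

```text
time: 5.88
ee_pos: [0.5377, 0.0503, 0.1804]
ee_rot: [0.702, 0.085, -0.086, -0.702]
contact_force: [-0.4, -0.8, -1.0]
finger_gap: 0.0355
```

Run:
```python
from h import *
w=g2w([(-.012,-.025,.066)])[0]
go(w,13.4)
snap('side','s3',(190,100,350,260),4)
```

```text
t 5.88 pos [0.5377 0.0503 0.1804] F [-0.43 -0.82 -1.04] gap 0.0355 q7 0.36
turn [0.001, 0.008, -0.002] shift [0.15, 11.44, 0.14]
```

View pics/s3.png

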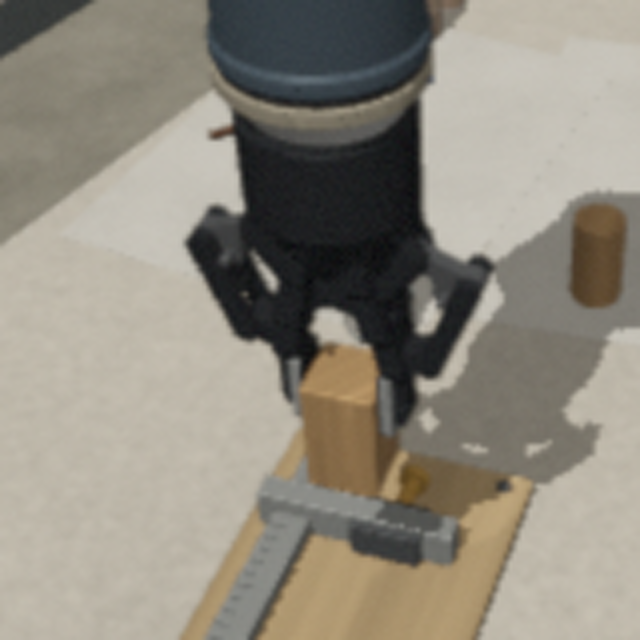

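The block is held upright above the gauge, so I'll lower it.

>>> drive_tool --deltas '[[[0,0.008,0],[0.1,4,0.1],0.2],[[0,0.008,0],[0.1,7.5,0.1],0.2],[[0,0.008,0],[0.1,10,0.1],0.2],[[0,0.008,0],[0.1,11,0.1],0.2],[[0,0.008,0],[0.1,11,0.1],0.2]]'

```text
time: 6.55
ee_pos: [0.5389, 0.0511, 0.0712]
ee_rot: [0.702, 0.081, -0.082, -0.702]
contact_force: [0.0, 0.2, -0.3]
finger_gap: 0.0355
```

Run:
```python
from h import *
w=g2w([(-.012,-.025,.066)])[0]
go(w,13.4)
snap('side','s4',(190,100,350,260),4)
snap('top','t4',(140,130,300,250),5)
```

```text
t 6.55 pos [0.5389 0.0511 0.0712] F [ 0.05  0.23 -0.33] gap 0.0355 q7 0.45
turn [0.0, -0.003, -0.001] shift [-0.01, 0.52, 0.09]
```

View pics/s4.png

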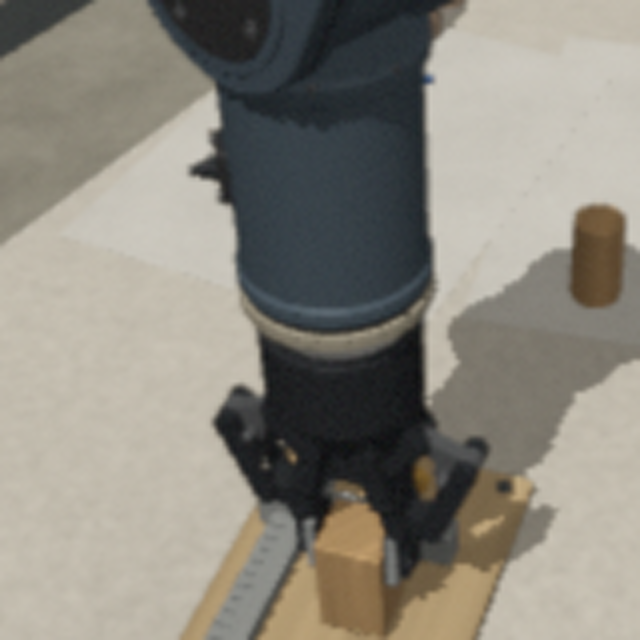

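>>> drive_tool --deltas '[[[0,0,0],[0,0.35,0],0.2],[[0,0,0],[0,0.35,0],0.2]]'

```text
time: 6.9
ee_pos: [0.5392, 0.0522, 0.0681]
ee_rot: [-0.702, -0.082, 0.082, 0.702]
contact_force: [0.3, -0.1, 0.2]
finger_gap: 0.035
```

>>> drive_tool --deltas '[[[0,0,0],[0,0.15,0],0.2],[[0,0,0],[0,0.15,0],0.2]]'

```text
time: 7.15
ee_pos: [0.539, 0.0521, 0.0663]
ee_rot: [-0.702, -0.082, 0.082, 0.702]
contact_force: [0.6, -0.5, -0.1]
finger_gap: 0.0351
```

>>> drive_tool --deltas '[[[0,0,0],[0,0.1,0],0.2],[[0,0,0],[0,0.1,0],0.2]]'

```text
time: 7.4
ee_pos: [0.5391, 0.0521, 0.0657]
ee_rot: [-0.702, -0.082, 0.082, 0.702]
contact_force: [-1.9, 0.6, 5.5]
finger_gap: 0.0348
```

It is seated on the bed with 5.5 N of upward force. Next: release and retreat upward.

>>> drive_tool --deltas '[[[0,0,0],[0,0,0],0.75],[[0,0,0],[0,0,0],0.75],[[0,0,0],[0,0,0],0.75],[[0,0,0],[0,0,0],0.75]]'

```text
time: 7.9
ee_pos: [0.539, 0.052, 0.0652]
ee_rot: [0.702, 0.082, -0.082, -0.702]
contact_force: [-0.3, 0.6, -0.0]
finger_gap: 0.064
```

>>> drive_tool --deltas '[[[0,0,0],[0,-3,0],0.75],[[0,0,0],[0,-7,0],0.75],[[0,0,0],[0,-10,0],0.75],[[0,0,0],[0,-10,0],0.75]]'

```text
time: 8.4
ee_pos: [0.5402, 0.0521, 0.1673]
ee_rot: [-0.702, -0.083, 0.08, 0.702]
contact_force: [0.2, 0.4, -0.4]
finger_gap: 0.064
```

Run:
```python
from h import *
w=g2w([(.045,.115,.165)])[0]
go(w,103.4)
```

```text
t 8.4 pos [0.5402 0.0521 0.1673] F [ 0.22  0.36 -0.36] gap 0.064 q7 0.37
turn [0.003, -1.573, 0.003] shift [5.51, 0.25, 14.03]
```

>>> drive_tool --deltas '[[[0,-0.18,0],[5.6,0,11],0.75],[[0,-0.36,0],[5.6,0,11],0.75],[[0,-0.54,0],[5.6,0,11],0.75],[[0,-0.72,0],[5.6,0,11],0.75],[[0,-0.9,0],[5.6,0,11],0.75]]'

```text
time: 9.02
ee_pos: [0.5676, 0.1721, 0.164]
ee_rot: [-0.595, -0.38, 0.382, 0.596]
contact_force: [0.2, -1.4, -0.2]
finger_gap: 0.0639
```

Run:
```python
from h import *
w=g2w([(.0455,.084,.165)])[0]
go(w,103.4)
```

```text
t 9.03 pos [0.5676 0.1721 0.164 ] F [ 0.2  -1.38 -0.16] gap 0.0639 q7 0.9
turn [-0.002, -0.666, -0.001] shift [-0.01, -0.1, -0.19]
```

>>> drive_tool --deltas '[[[0,-0.18,0],[0,0,-0.2],0.75],[[0,-0.36,0],[0,0,-0.2],0.75],[[0,-0.54,0],[0,0,-0.2],0.75],[[0,-0.666,0],[0,0,-0.2],0.75],[[0,-0.666,0],[0,0,-0.2],0.75]]'

```text
time: 9.65
ee_pos: [0.5696, 0.1709, 0.1643]
ee_rot: [-0.44, -0.553, 0.554, 0.441]
contact_force: [0.6, 0.8, 0.3]
finger_gap: 0.064
```

Run:
```python
from h import *
w=g2w([(.0455,.084,.066)])[0]
go(w,103.4)
snap('side','s5',(170,190,330,340),4)
snap('top','t5',(140,130,300,250),5)
```

```text
t 9.65 pos [0.5696 0.1709 0.1643] F [0.6  0.85 0.33] gap 0.064 q7 1.43
turn [-0.002, -0.008, 0.001] shift [0.03, 9.83, 0.01]
```

View pics/s5.png

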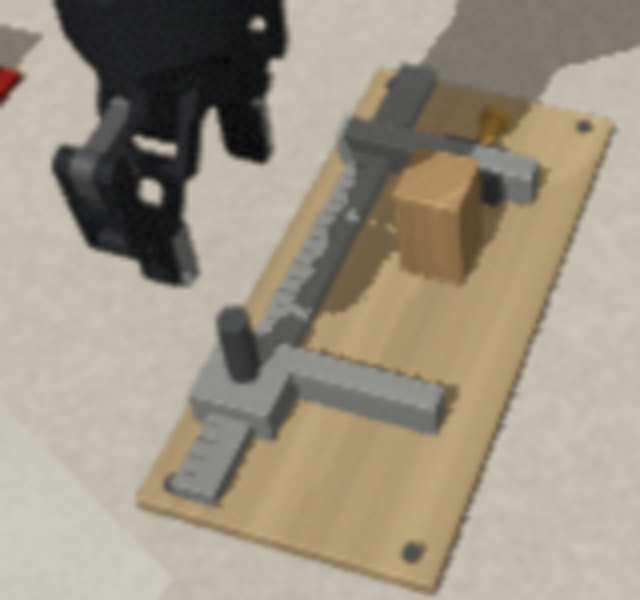

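View pics/t5.png

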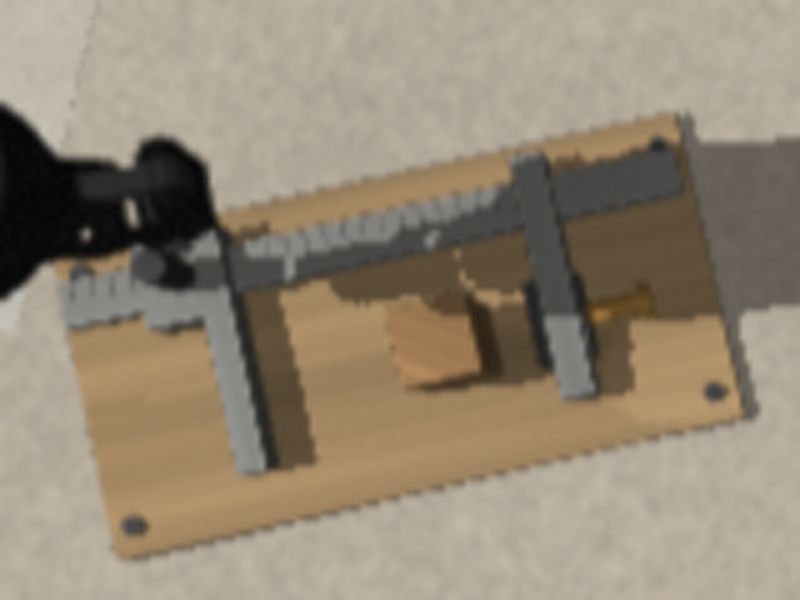

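The block stands upright on the bed at top crop (435,345), in front of the pad at (535,320) with a gap of about 1 cm. I'll descend over the knob.

>>> drive_tool --deltas '[[[0,-0.008,0],[0,4,0],0.75],[[0,-0.008,0],[0,8,0],0.75],[[0,-0.008,0],[0,9.8,0],0.75],[[0,-0.008,0],[0,9.8,0],0.75],[[0,-0.008,0],[0,9.8,0],0.4]]'

```text
time: 10.38
ee_pos: [0.5705, 0.1713, 0.068]
ee_rot: [0.438, 0.555, -0.555, -0.438]
contact_force: [0.1, 0.4, -0.8]
finger_gap: 0.0474
```

>>> drive_tool --deltas '[[[0,0,0],[0,0,0],0.4],[[0,0,0],[0,0,0],0.4]]'

```text
time: 10.62
ee_pos: [0.5705, 0.1713, 0.0681]
ee_rot: [0.438, 0.556, -0.555, -0.438]
contact_force: [0.1, 0.3, 0.3]
finger_gap: 0.0341
```

Run:
```python
from h import *
o=get_obs(); print(w2g(o['ee_pos']))
w=g2w([(.0455,.084,.066)])[0]
go(w,103.4)
snap('side','s6',(170,190,330,340),4)
```

```text
[[0.04664243 0.08372722 0.06810153]]
t 10.62 pos [0.5705 0.1713 0.0681] F [0.09 0.29 0.31] gap 0.0341 q7 1.43
turn [0.001, 0.001, 0.0] shift [0.03, 0.21, 0.11]
```

View pics/s6.png

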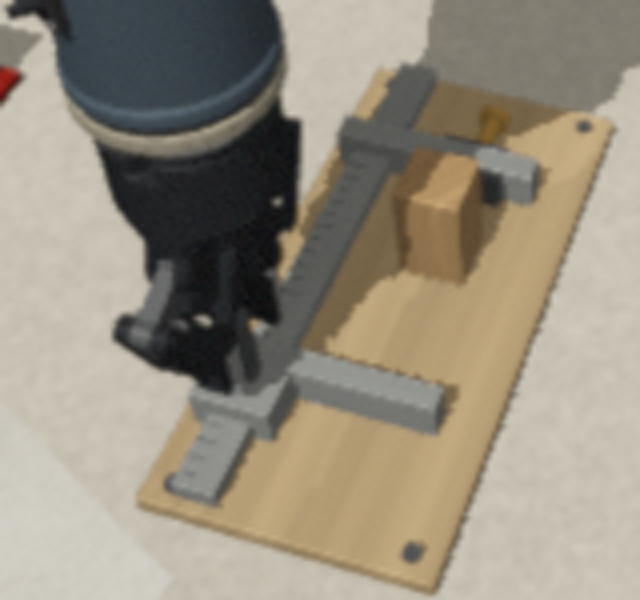

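>>> drive_tool --deltas '[[[0,0,0],[-0.5,0.2,0.1],0.4],[[0,0,0],[-0.9,0.2,0.1],0.4],[[0,0,0],[-1.3,0.2,0.1],0.4],[[0,0,0],[-1.8,0.2,0.1],0.4]]'

```text
time: 11.18
ee_pos: [0.5732, 0.1533, 0.0653]
ee_rot: [0.438, 0.555, -0.555, -0.438]
contact_force: [-1.3, 1.9, 0.2]
finger_gap: 0.0343
```

>>> drive_tool --deltas '[[[0,0,0],[-0.8,0,0],0.4],[[0,0,0],[-1.6,0,0],0.4],[[0,0,0],[-2.4,0,0],0.4],[[0,0,0],[-3.2,0,0],0.4],[[0,0,0],[-3.8,0,0],0.4]]'

```text
time: 11.8
ee_pos: [0.5822, 0.1157, 0.0653]
ee_rot: [-0.438, -0.555, 0.555, 0.438]
contact_force: [-1.9, 3.0, 0.4]
finger_gap: 0.0338
```

```bash
cat >> h.py <<'E'
def st():
    o=get_obs(); g=R.from_euler('z',-G['yaw']); print('t',round(o['time'],2),'tcp gauge mm',(w2g(o['ee_pos'])[0]*1000).round(2),'F gauge',g.apply(o['contact_force']).round(2),'tq',np.round(o['torque'],2),'gap',round(o['finger_gap'],4))
E
python3 - <<'E'
from h import *
st()
snap('side','s7',(170,190,330,340),4)
snap('top','t7',(140,130,300,250),5)
E
```

```text
t 11.8 tcp gauge mm [45.17 26.92 65.27] F gauge [-1.19  3.38  0.37] tq [0.44 0.32 0.02] gap 0.0338
```

View pics/s7.png

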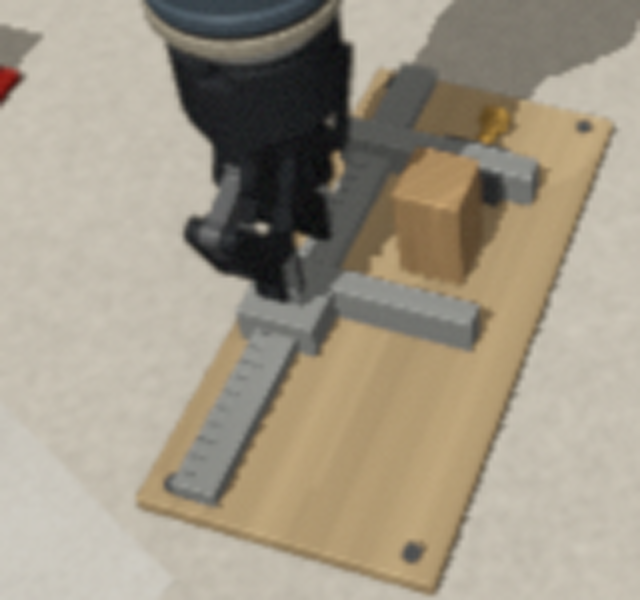

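View pics/t7.png

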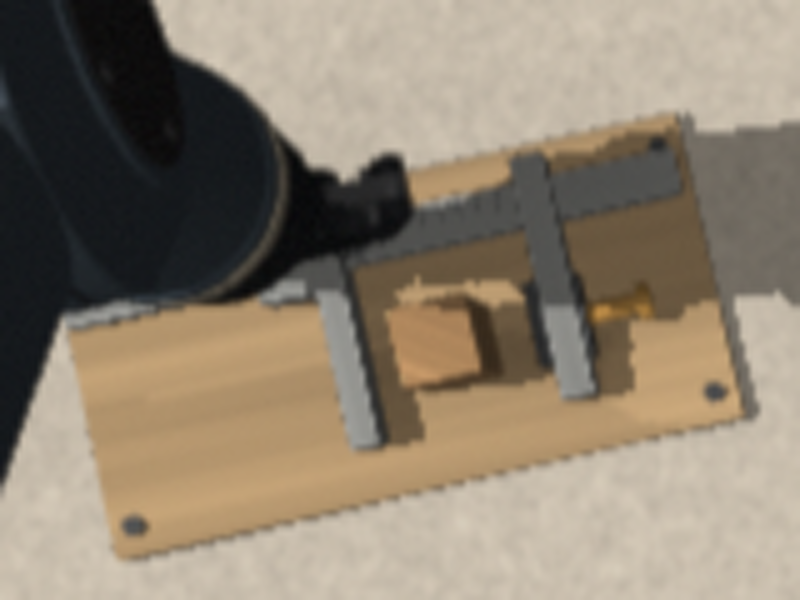

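>>> drive_tool --deltas '[[[0,0,0],[-0.4,0,0],0.4],[[0,0,0],[-0.8,0,0],0.4],[[0,0,0],[-1.2,0,0],0.4],[[0,0,0],[-1.6,0,0],0.4],[[0,0,0],[-1.9,0,0],0.4]]'

```text
time: 12.52
ee_pos: [0.5867, 0.0977, 0.0653]
ee_rot: [0.438, 0.555, -0.555, -0.438]
contact_force: [-0.8, 2.2, 0.9]
finger_gap: 0.0343
```

>>> drive_tool --deltas '[[[0,0,0],[-0.2,0,0],0.4],[[0,0,0],[-0.4,0,0],0.4],[[0,0,0],[-0.6,0,0],0.4],[[0,0,0],[-0.8,0,0],0.4],[[0,0,0],[-1,0,0],0.4]]'

```text
time: 13.15
ee_pos: [0.589, 0.0882, 0.0653]
ee_rot: [0.438, 0.555, -0.555, -0.438]
contact_force: [-0.8, 2.4, -0.3]
finger_gap: 0.0344
```

Run:
```python
from h import *
st()
snap('side','s8',(170,190,330,340),4)
snap('top','t8',(140,130,300,250),5)
```

```text
t 13.15 tcp gauge mm [45.39 -1.35 65.31] F gauge [-0.19  2.48 -0.32] tq [0.54 0.08 0.02] gap 0.0344
```

View pics/s8.png

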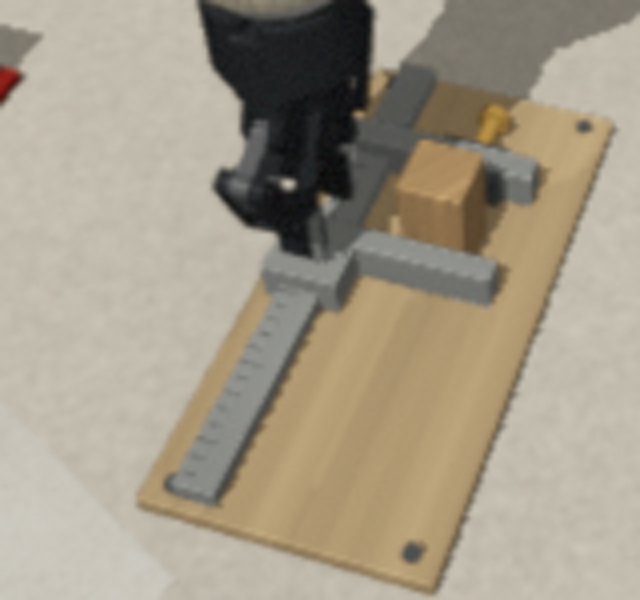

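View pics/t8.png

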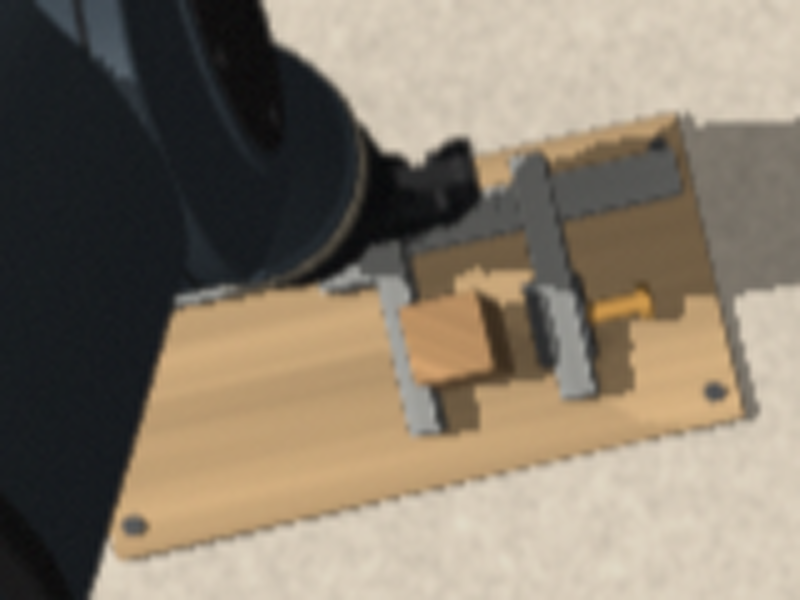

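The jaw has reached the block and is carrying it along squarely, with about 10–15 mm left to the pad. I'll slow down.

>>> drive_tool --deltas '[[[0,0,0],[-0.15,0,0],0.4],[[0,0,0],[-0.3,0,0],0.4],[[0,0,0],[-0.45,0,0],0.4],[[0,0,0],[-0.6,0,0],0.4]]'

```text
time: 13.75
ee_pos: [0.5903, 0.0823, 0.0653]
ee_rot: [0.438, 0.555, -0.555, -0.438]
contact_force: [-0.0, 2.4, 1.3]
finger_gap: 0.0341
```

>>> drive_tool --deltas '[[[0,0,0],[-0.1,0,0],0.4],[[0,0,0],[-0.2,0,0],0.4],[[0,0,0],[-0.2,0,0],0.4]]'

```text
time: 14.12
ee_pos: [0.5908, 0.0803, 0.0653]
ee_rot: [-0.438, -0.555, 0.555, 0.438]
contact_force: [0.2, 1.7, 0.4]
finger_gap: 0.034
```

Run:
```python
from h import *
st()
snap('top','t9',(140,130,300,250),5)
```

```text
t 14.12 tcp gauge mm [45.36 -9.48 65.32] F gauge [0.59 1.61 0.38] tq [ 0.37 -0.05 -0.  ] gap 0.034
```

View pics/t9.png

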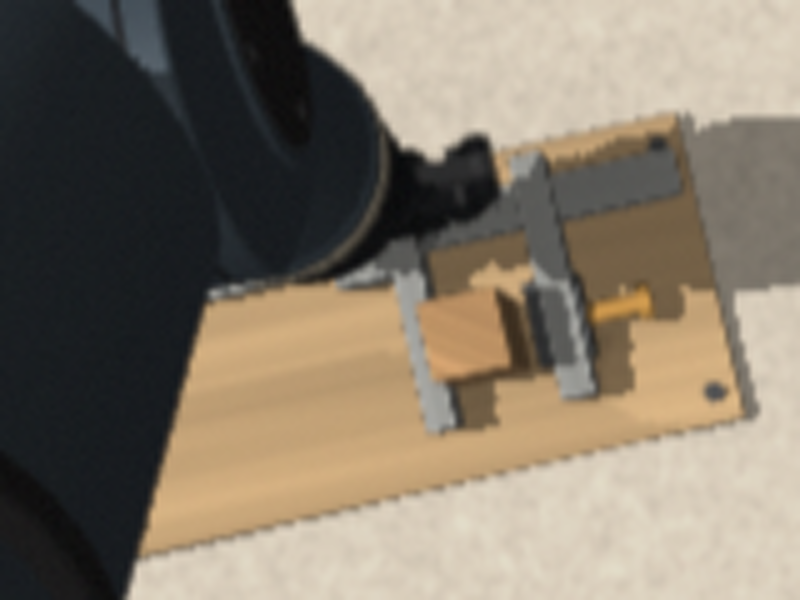

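>>> drive_tool --deltas '[[[0,0,0],[-0.1,0,0],0.4],[[0,0,0],[-0.1,0,0],0.4]]'

```text
time: 14.42
ee_pos: [0.591, 0.0794, 0.0653]
ee_rot: [-0.438, -0.555, 0.555, 0.438]
contact_force: [-0.0, 1.9, 1.7]
finger_gap: 0.0338
```

>>> drive_tool --deltas '[[[0,0,0],[-0.05,0,0],0.4],[[0,0,0],[-0.05,0,0],0.4]]'

```text
time: 14.68
ee_pos: [0.5911, 0.079, 0.0653]
ee_rot: [0.438, 0.555, -0.555, -0.438]
contact_force: [0.1, 1.8, 0.6]
finger_gap: 0.0341
```

>>> drive_tool --deltas '[[[0,0,0],[-0.05,0,0],0.4],[[0,0,0],[-0.05,0,0],0.4]]'

```text
time: 14.92
ee_pos: [0.5913, 0.0785, 0.0653]
ee_rot: [0.438, 0.555, -0.555, -0.438]
contact_force: [-0.3, 1.3, 0.8]
finger_gap: 0.0339
```

>>> drive_tool --deltas '[[[0,0,0],[-0.05,0,0],0.4],[[0,0,0],[-0.1,0,0],0.4]]'

```text
time: 15.18
ee_pos: [0.5915, 0.0775, 0.0653]
ee_rot: [-0.438, -0.555, 0.555, 0.438]
contact_force: [0.1, 2.8, 0.6]
finger_gap: 0.0341
```

Run:
```python
from h import *
st()
```

```text
t 15.18 tcp gauge mm [ 45.36 -12.32  65.3 ] F gauge [0.79 2.66 0.59] tq [ 0.57 -0.03 -0.01] gap 0.0341
```

>>> drive_tool --deltas '[[[0,0,0],[-0.05,0,0],0.4],[[0,0,0],[-0.05,0,0],0.4]]'

```text
time: 15.42
ee_pos: [0.5916, 0.0769, 0.0653]
ee_rot: [-0.438, -0.555, 0.555, 0.438]
contact_force: [-0.8, 1.7, 1.6]
finger_gap: 0.0346
```

Run:
```python
from h import *
st()
```

```text
t 15.43 tcp gauge mm [ 45.33 -12.94  65.29] F gauge [-0.34  1.81  1.64] tq [ 0.38 -0.05  0.01] gap 0.0346
```

>>> drive_tool --deltas '[[[0,0,0],[-0.05,0,0],0.4],[[0,0,0],[-0.05,0,0],0.4]]'

```text
time: 15.68
ee_pos: [0.5917, 0.0765, 0.0653]
ee_rot: [-0.438, -0.555, 0.555, 0.438]
contact_force: [0.4, 2.7, 1.7]
finger_gap: 0.034
```

>>> drive_tool --deltas '[[[0,0,0],[-0.05,0,0],0.4],[[0,0,0],[-0.05,0,0],0.4]]'

```text
time: 15.92
ee_pos: [0.5918, 0.076, 0.0653]
ee_rot: [-0.438, -0.555, 0.555, 0.438]
contact_force: [0.2, 2.5, 0.6]
finger_gap: 0.034
```

Run:
```python
from h import *
st()
snap('top','t10',(140,130,300,250),5)
```

```text
t 15.93 tcp gauge mm [ 45.33 -13.86  65.3 ] F gauge [0.82 2.39 0.64] tq [ 0.47 -0.01 -0.01] gap 0.034
```

View pics/t10.png

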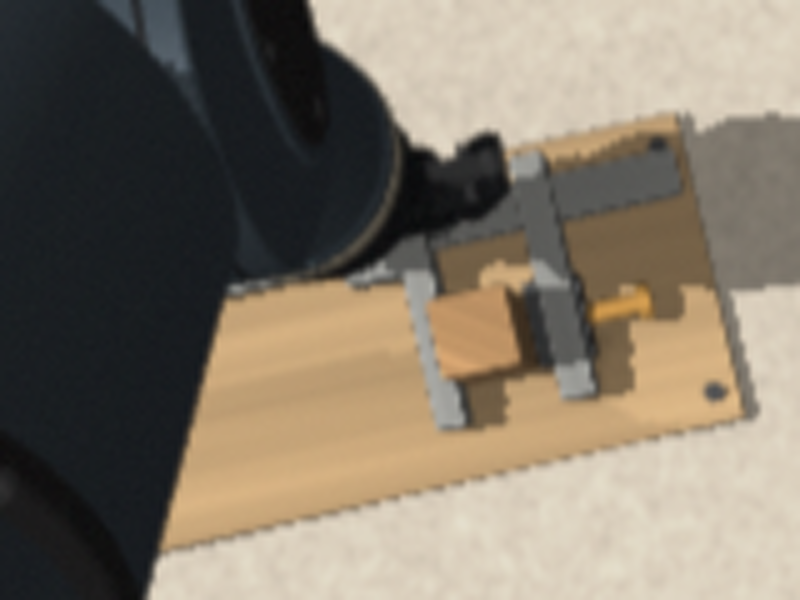

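The block is nearly at the pad (top crop, block edge about 525 against pad about 530). I'll keep stepping.

>>> drive_tool --deltas '[[[0,0,0],[-0.05,0,0],0.4],[[0,0,0],[-0.05,0,0],0.4]]'

```text
time: 16.23
ee_pos: [0.5919, 0.0756, 0.0653]
ee_rot: [-0.438, -0.555, 0.555, 0.438]
contact_force: [-0.1, 1.4, 1.7]
finger_gap: 0.0339
```

>>> drive_tool --deltas '[[[0,0,0],[-0.05,0,0],0.4],[[0,0,0],[-0.05,0,0],0.4]]'

```text
time: 16.48
ee_pos: [0.5921, 0.075, 0.0653]
ee_rot: [-0.438, -0.555, 0.555, 0.438]
contact_force: [0.9, 1.9, 1.7]
finger_gap: 0.0345
```

>>> drive_tool --deltas '[[[0,0,0],[-0.05,0,0],0.4],[[0,0,0],[-0.05,0,0],0.4]]'

```text
time: 16.73
ee_pos: [0.5922, 0.0746, 0.0653]
ee_rot: [-0.438, -0.555, 0.555, 0.438]
contact_force: [-0.1, 1.8, 1.5]
finger_gap: 0.034
```

>>> drive_tool --deltas '[[[0,0,0],[-0.05,0,0],0.4],[[0,0,0],[-0.05,0,0],0.4]]'

```text
time: 16.98
ee_pos: [0.5923, 0.0742, 0.0653]
ee_rot: [0.438, 0.555, -0.555, -0.438]
contact_force: [-0.2, 2.2, 1.0]
finger_gap: 0.0341
```

>>> drive_tool --deltas '[[[0,0,0],[-0.05,0,0],0.4],[[0,0,0],[-0.05,0,0],0.4]]'

```text
time: 17.23
ee_pos: [0.5924, 0.074, 0.0653]
ee_rot: [0.438, 0.555, -0.555, -0.438]
contact_force: [0.9, 4.1, 1.1]
finger_gap: 0.0344
```

>>> drive_tool --deltas '[[[0,0,0],[-0.05,0,0],0.4],[[0,0,0],[-0.05,0,0],0.4]]'

```text
time: 17.48
ee_pos: [0.5925, 0.0738, 0.0653]
ee_rot: [0.438, 0.555, -0.555, -0.438]
contact_force: [-0.0, 5.3, 0.7]
finger_gap: 0.0337
```

>>> drive_tool --deltas '[[[0,0,0],[-0.05,0,0],0.4],[[0,0,0],[-0.05,0,0],0.4]]'

```text
time: 17.73
ee_pos: [0.5926, 0.0736, 0.0653]
ee_rot: [0.437, 0.556, -0.555, -0.438]
contact_force: [-1.3, 7.1, 2.0]
finger_gap: 0.0339
```

>>> drive_tool --deltas '[[[0,0,0],[0,0,0],0.4]]'

```text
time: 17.85
ee_pos: [0.5926, 0.0736, 0.0653]
ee_rot: [0.437, 0.556, -0.555, -0.438]
contact_force: [-0.5, 6.4, 0.8]
finger_gap: 0.0343
```

>>> drive_tool --deltas '[[[0,0,0],[-0.04,0,0],0.4],[[0,0,0],[-0.04,0,0],0.4]]'

```text
time: 18.1
ee_pos: [0.5926, 0.0735, 0.0653]
ee_rot: [0.437, 0.556, -0.555, -0.438]
contact_force: [-0.9, 7.9, 1.0]
finger_gap: 0.0342
```

>>> drive_tool --deltas '[[[0,0,0],[0,0,0],0.4],[[0,0,0],[0,0,0],0.4],[[0,0,0],[0,0,0],0.4]]'

```text
time: 18.48
ee_pos: [0.5926, 0.0735, 0.0653]
ee_rot: [0.437, 0.556, -0.555, -0.438]
contact_force: [-0.4, 6.8, 1.5]
finger_gap: 0.0345
```

Run:
```python
from h import *
st()
snap('top','t11',(140,130,300,250),5)
st()
snap('side','s11',(170,190,330,340),4)
st()
```

```text
t 18.48 tcp gauge mm [ 45.55 -16.51  65.31] F gauge [1.19 6.68 1.46] tq [ 1.46  0.1  -0.05] gap 0.0345
t 18.52 tcp gauge mm [ 45.52 -16.53  65.28] F gauge [0.51 5.87 0.1 ] tq [1.46 0.12 0.  ] gap 0.0339
t 18.57 tcp gauge mm [ 45.55 -16.52  65.31] F gauge [1.3  7.22 0.84] tq [1.39 0.07 0.02] gap 0.0339
```

View pics/t11.png

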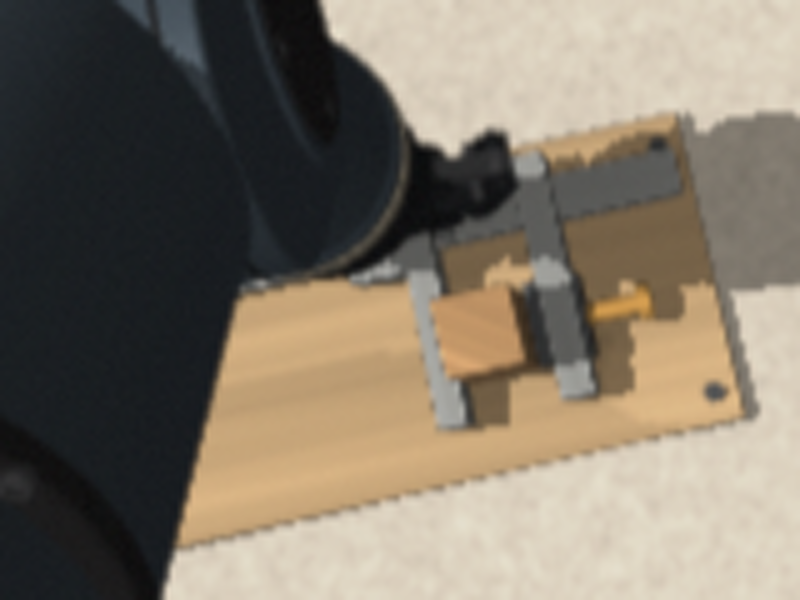

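View pics/s11.png

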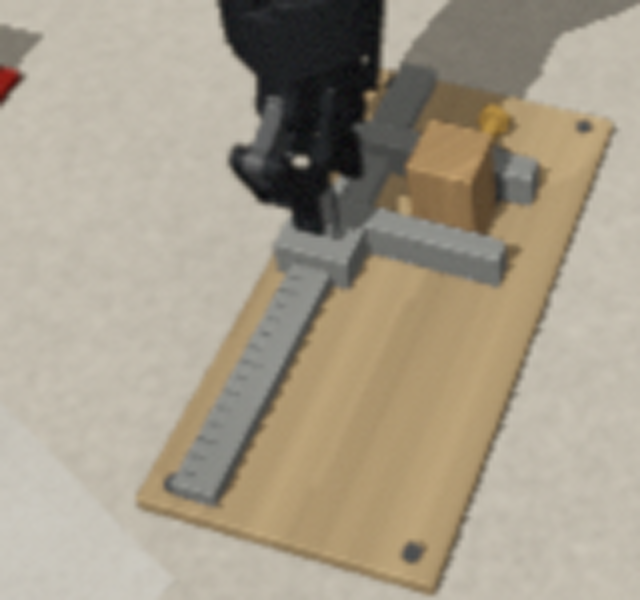

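>>> drive_tool --deltas '[[[0,0,0],[-0.03,0,0],0.4],[[0,0,0],[-0.03,0,0],0.4],[[0,0,0],[-0.03,0,0],0.4],[[0,0,0],[-0.03,0,0],0.4],[[0,0,0],[-0.03,0,0],0.4]]'

```text
time: 19.2
ee_pos: [0.5927, 0.0734, 0.0653]
ee_rot: [0.437, 0.556, -0.555, -0.438]
contact_force: [-0.5, 8.3, 0.8]
finger_gap: 0.0341
```

Run:
```python
from h import *
for i in range(4):
    st(); cams.get_image('top')
```

```text
t 19.2 tcp gauge mm [ 45.57 -16.64  65.3 ] F gauge [1.41 8.23 0.83] tq [ 1.58  0.1  -0.04] gap 0.0341
t 19.25 tcp gauge mm [ 45.57 -16.63  65.32] F gauge [0.64 8.02 1.68] tq [1.62 0.15 0.02] gap 0.0344
t 19.3 tcp gauge mm [ 45.58 -16.61  65.3 ] F gauge [1.01 7.16 1.86] tq [ 1.59  0.12 -0.04] gap 0.034
t 19.35 tcp gauge mm [ 45.53 -16.65  65.28] F gauge [0.49 7.87 1.16] tq [ 1.58  0.11 -0.01] gap 0.0345
```

The force is steady at about 7.8 N, which is roughly 5.8 N on the block after about 2 N of sliding friction. I'll back the finger off and centre it on the knob.

>>> drive_tool --deltas '[[[0,0,0],[0.1,0,0],0.4],[[0,0,0],[0.3,0,0],0.4],[[0,0,0],[0.7,0,0],0.4],[[0,0,0],[1.0,0,0],0.4],[[0,0,0],[1.0,0,0],0.4]]'

```text
time: 20.02
ee_pos: [0.5903, 0.0818, 0.0653]
ee_rot: [-0.438, -0.555, 0.555, 0.438]
contact_force: [-0.2, 0.4, -0.7]
finger_gap: 0.034
```

Run:
```python
from h import *
st()
```

```text
t 20.02 tcp gauge mm [45.24 -7.85 65.26] F gauge [-0.08  0.38 -0.7 ] tq [-0.02 -0.01  0.06] gap 0.034
```

>>> drive_tool --deltas '[[[0,0,0],[0,-1,0],0.4],[[0,0,0],[0,-3,0],0.4],[[0,0,0],[0,-7,0],0.4],[[0,0,0],[0,-12,0],0.4],[[0,0,0],[0,-12,0],0.4]]'

```text
time: 20.65
ee_pos: [0.5927, 0.0818, 0.1899]
ee_rot: [0.44, 0.557, -0.553, -0.436]
contact_force: [0.4, -0.3, -0.3]
finger_gap: 0.0343
```

>>> drive_tool --deltas '[[[0,0,0],[15,0,0],0.4],[[0,0,0],[15,0,0],0.4],[[0,0,0],[15,0,0],0.4],[[0,0,0],[15,0,0],0.4]]'

```text
time: 21.15
ee_pos: [0.5543, 0.2301, 0.1848]
ee_rot: [-0.436, -0.556, 0.556, 0.437]
contact_force: [-0.1, -1.2, 0.3]
finger_gap: 0.034
```

Run:
```python
from h import *
st()
snap('top','t12',(140,130,300,250),5)
snap('side','s12',(190,190,340,340),4)
```

```text
t 21.15 tcp gauge mm [ 44.52 144.76 184.83] F gauge [-0.4  -1.1   0.31] tq [-0.    0.01 -0.01] gap 0.034
```

View pics/t12.png

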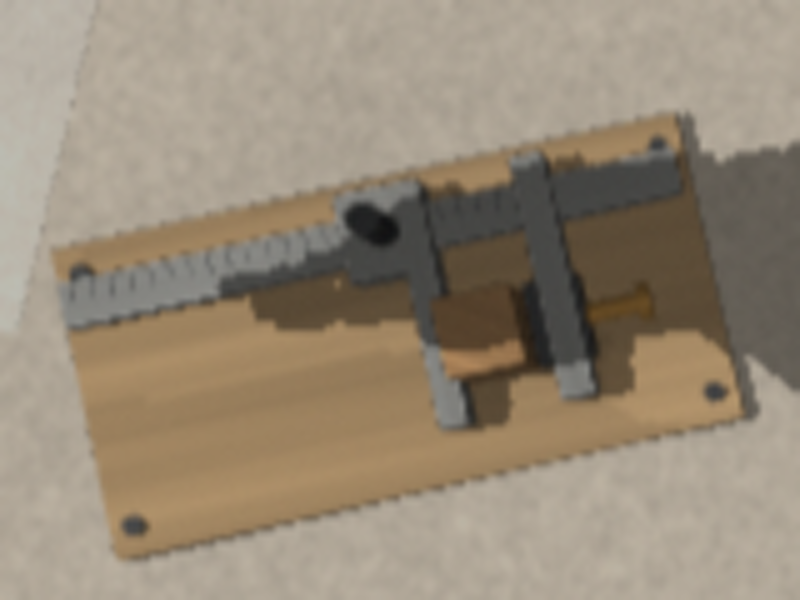

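View pics/s12.png

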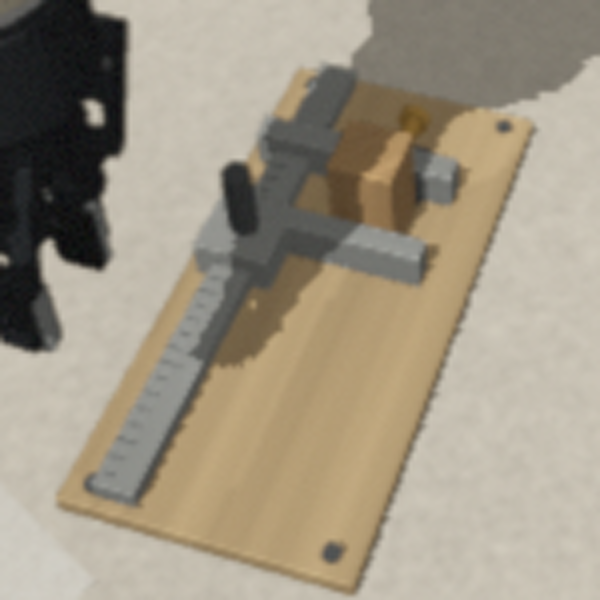

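Run:
```python
from h import *
T=lambda L:np.array(L)/5+[140,130]-.5
W=w2g(onz('top',T([(431,298),(517,285),(528,366),(445,378)]),.076))*1000
print(W.mean(0).round(1)); e=np.diff(np.vstack([W,W[:1]]),axis=0); print(np.degrees(np.arctan2(e[:,1],e[:,0])).round(1))
W=w2g(onz('top',T([(435,292),(468,424),(411,260),(440,426),(510,158),(562,396)]),.037))*1000; print(W.round(1))
```

```text
[-13.4 -46.7  76. ]
[-94.2 175.2  85.3  -2.5]
[[ 13.1 -24.8  37. ]
 [-49.2 -26.5  37. ]
 [ 29.8 -17.3  37. ]
 [-47.3 -14.   37. ]
 [ 65.9 -71.3  37. ]
 [-46.3 -70.7  37. ]]
```

The jaw has closed on the upright block, but my hand-picked corners give a yaw near 4°, which is too coarse. I'll move the arm's shadow away and measure it properly.

>>> drive_tool --deltas '[[[0,0,0],[12,-5,-10],0.4],[[0,0,0],[20,-8,-18],0.4],[[0,0,0],[25,-8,-20],0.4],[[0,0,0],[25,-8,-20],0.4],[[0,0,0],[25,-8,-20],0.4]]'

```text
time: 21.88
ee_pos: [0.6867, 0.4998, 0.2621]
ee_rot: [0.439, 0.555, -0.555, -0.438]
contact_force: [1.9, 0.7, 0.2]
finger_gap: 0.0341
```

Run:
```python
from h import *
st()
a=snap('top','t13',(215,160,275,225),10)
b=snap('side','s13',(235,190,310,270),8)
```

```text
t 21.88 tcp gauge mm [235.86 376.42 262.14] F gauge [2.02 0.25 0.18] tq [ 0.03 -0.13 -0.03] gap 0.0341
```

View pics/t13.png

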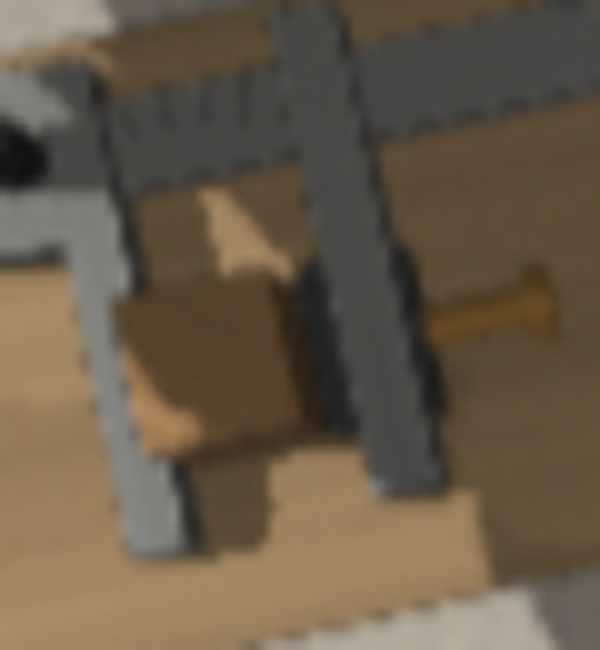

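View pics/s13.png

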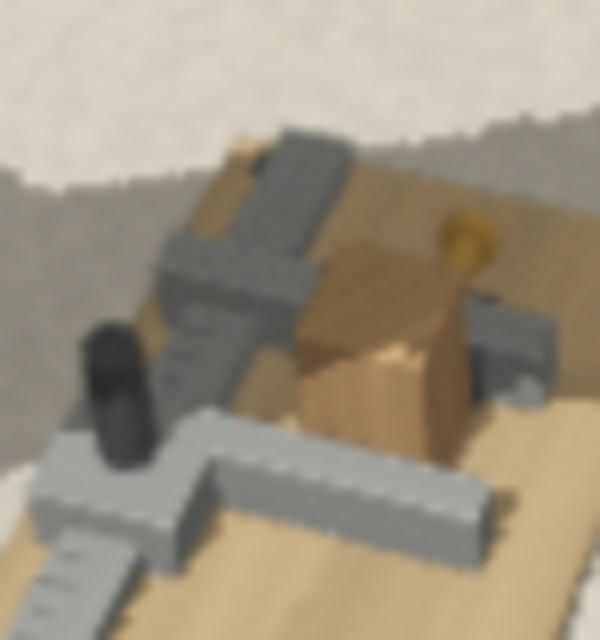

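Run:
```python
from h import *
for fn,box in (('t5',(214,185,242,212)),('t9',(222,185,246,208)),('t10',(224,185,248,208)),('t11',(226,185,249,208))):
    im=cv2.imread(f'pics/{fn}_raw.png'); x0,y0,x1,y1=box; k=8
    c=cv2.resize(im[y0:y1,x0:x1],None,fx=k,fy=k,interpolation=cv2.INTER_LINEAR).astype(float)
    # top face: pinker than bed -> R-G with brightness
    f=(c[...,2]-c[...,1]); m=((f>np.percentile(f,50)+0)&(c[...,2]>135)).astype(np.uint8)
    m=cv2.morphologyEx(m,cv2.MORPH_OPEN,np.ones((25,25))); m=cv2.morphologyEx(m,cv2.MORPH_CLOSE,np.ones((15,15)))
    cs,_=cv2.findContours(m,cv2.RETR_EXTERNAL,cv2.CHAIN_APPROX_NONE); q=max(cs,key=cv2.contourArea)[:,0]
    uv=(q+.5)/k-.5+[x0,y0]
    W=w2g(onz('top',uv,.076))[:,:2]*1000
    print(fn,len(cs),cv2.minAreaRect(W.astype(np.float32)))
```

```text
t5 1 ((-12.94076919555664, -21.11575698852539), (44.700870513916016, 35.46432113647461), 77.80609130859375)
t9 1 ((-9.947030067443848, -42.6495246887207), (41.55617904663086, 44.488338470458984), 77.16333770751953)
t10 1 ((-10.292759895324707, -44.77619552612305), (37.79042434692383, 44.21753692626953), 77.1633529663086)
t11 1 ((-12.226963996887207, -45.64598846435547), (34.13104248046875, 37.844207763671875), 89.77171325683594)
```

Run:
```python
from h import *
a=cv2.imread('pics/top0.png'); b=cv2.imread('pics/t13_raw.png')
for nm,(u,v) in dict(rod=(370,190),tube=(334,237),jar=(325,142)).items():
    t=a[v-14:v+14,u-14:u+14]; s=b[v-24:v+24,u-24:u+24]
    r_=cv2.matchTemplate(s,t,cv2.TM_CCOEFF_NORMED); _,mx,_,loc=cv2.minMaxLoc(r_); print(nm,round(mx,2),loc,'(10,10)=unmoved')
st(); print(workorder.sign_off())
```

```text
rod 1.0 (10, 10) (10,10)=unmoved
tube 0.6 (9, 11) (10,10)=unmoved
jar 1.0 (10, 10) (10,10)=unmoved
t 21.98 tcp gauge mm [236.76 382.8  258.95] F gauge [-0.36  0.52 -0.94] tq [-0.01  0.05  0.02] gap 0.0341
the job is handed in; nothing more can be done
None
```

I placed the plain block on the caliper bed and let go. I then closed the moving jaw on it by pushing the knob with one finger, cleared the arm, and handed the job in at about 22 s.

- **Nip force:** the push on the knob was steady at about 7.8 N. Taking off about 2 N of sliding friction, roughly 5.8 N reached the block, held for well over 0.3 s. I could not measure the jaw's contact force after backing off; the pictures show the jaw still closed on the block.
- **Block pose:** the last colour-mask check, taken with the jaw closed and the finger still on the knob, put the block at gauge x ≈ -12 mm, y ≈ -46 mm, and within about 1° of square. The later pictures show it upright against the stop.
- **Jaw angle:** I did not measure it accurately. By eye in the pictures it was parallel to the fixed jaw within about 1°.
- **Checks that disagreed:** my hand-picked block corners, taken with the arm's shadow over it, suggested 2.5–5° of yaw. Comparing edges in the next picture was mixed, 0.5–3°. I trusted the mask fit. The same mask method failed on three earlier frames because it picked up the bed wood.
- **Bystanders:** the rod and jar matched their starting pictures exactly. The tube's match was weak (0.6, within one pixel), probably because of the arm's shadow. The arm did not touch any of them.

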